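# Shut the split vent and hold the propagator lid at its balance point

## Task

The seedlings in the propagator are due for watering. With the lid still down, fold the two vent flaps on top of it shut until they lie flat, edge to edge, so that they cannot swing about; then lift the lid by its knob and swing it up, without letting it drop or go over backwards, to the point where it balances over its hinge, tending to fall neither way. Keep the knob gripped and finish while holding the lid there, so that a colleague can water; leave the pot, jug and bottle beside the propagator alone.

Things in the scene. Friction and masses are not known exactly. Their poses are not given: they have to be found in the camera images.
- propagator: Seedling propagator, fixed: black tray 240 (its x) x 360 (its y) x 75 mm with six potted seedlings under a clear, white-edged lid (240 x 360 mm, its top 140 mm above the bench when down). Origin: centre of the underside. x points from the front (knob, thermostat box; robot's side) to the rear (hinge), y to its left seen from the robot, z up.
- lid (a joint): Angle of the clear lid, rad: 0 = down (start), growing as its front swings up and back; stop at 1.95. No stay, almost no hinge friction; 0.5 to 0.76 kg. It balances at 1.186 (true to 0.01, flaps shut): below it falls shut, above it falls backwards. There the lid still leans to the robot and the knob is straight above the hinge (10 mm to the rear of it, 227 mm above it).
- lid_hinge (a point): Middle of the lid's hinge axis, which runs along the propagator's y, at the rear: 124 mm to the rear of the propagator's origin and 78 mm above the bench. Does not move.
- knob (a point): Black round knob fixed on the lid near its front edge. This point: middle of its head, a 30 mm cylinder 18 mm tall on a 14 mm stem; with the lid down 207 mm in front of the hinge, 94 mm above it and 32 mm above the lid's top; sides free for 40 mm. Its arc's radius is 227 mm. Gripped at its two sides along the propagator's y it turns between the fingers, so the gripper can stay pointing down.
- flap_left (a joint): Angle of the left vent flap (the one towards the propagator's +y), rad: 0 = shut flat over the vent, pi/2 = upright, up to 2.0 = leaning outward. Starts between 1.0 and 1.9; a slightly stiff hinge keeps it where it is left (about 0.4 N at the free edge moves it).
- flap_right (a joint): Angle of the right vent flap (towards the propagator's -y), measured and behaving in the same way.
- flap_left_pin (a point): Middle of the left flap's hinge (along the propagator's x): with the lid down 21 mm to the rear of the propagator's origin, 54 mm to its left, 148.5 mm above the bench. The white flap is 104 mm along the hinge, 53.5 mm from hinge to free edge, 3 mm thick, with a 5 mm upright lip at the free edge.
- flap_right_pin (a point): Middle of the right flap's hinge, the mirror image: 54 mm to the propagator's right. The two hinges are 108 mm apart, so the shut flaps meet in the middle.
- flap_left_edge (a point): Middle of the left flap's free edge (follows the flap).
- flap_right_edge (a point): Middle of the right flap's free edge (follows the flap).
- potted_seedling: Bystander: loose red pot (90 mm wide) with a seedling, on a 116 mm saucer, about 110 mm tall. Origin: centre of its underside.
- jug: Bystander: loose blue translucent jug, 105 mm wide, 171 mm tall, with a handle. Origin: centre of its underside.
- wash_bottle: Bystander: loose white wash bottle with a red cap and a bent spout, 62 mm wide, 175 mm tall. Origin: centre of its underside.

How it is judged:
By the outcome, as a careful person would: the job done as asked, in the order asked, and still so for the second after the job is handed in, while the arm keeps its last pose, push and grip.
It also fails if it takes over 58 s, if anything falls off the work surface, if the arm or the gripper's body presses on something with over 40 N, if the wrist force passes 120 N, or if a joint passes its speed limit or range.

## Robot

A 6-joint arm with a two-finger parallel gripper is mounted at the origin on the work surface. World frame = base frame: x ahead of the robot, y to its left, z up, the work surface at z = 0. Lengths are in m, angles in degrees, forces in N, time in s.
With the tool pointing down it reaches from about 0.35 to 0.875 m from the base axis. Payload 4.2 kg.
Tool frame: the origin (TCP) lies midway between the tips of the shut fingers; the grasp point (between the pads) lies 19 mm behind it (r.grasp_offset is the distance from the TCP to the grasp point, in m); z points along the fingers, y is the direction in which the jaws open and shut (so a half turn about z gives the same grasp; the last joint's range is limited). The gripper opens to 87 mm and grips with 3 to 60 N. Pads are 19 mm wide; open, the fingers measure 117 mm over their backs; the gripper's body (75 mm by 190 mm) begins 51 mm behind the grasp point.
Start: joints at [14.817, 22.042, 0.453, 0, -68.411, -14.817], TCP at [0.625, 0, 0.223] pointing down, gripper open.
Joint ranges: [-179.83, 179.83], [-69.29, 118.12], [-61.27, 80.66], [-181.25, 117.63], [-171.15, -9.14], [-177.46, 177.46]. Speed limits (degrees/s): [159.86, 159.86, 180, 180, 180, 180].

## Interface

Orientations are given as a 3x3 rotation matrix whose columns are the frame's x, y, z axes.
In Python, from station import r gives the robot as it stands.
- The arm moves only by the shell command python3 -m crank 'ROWS'. ROWS is JSON, a list of rows, each a list of 3 entries, a list of its own where there are three numbers: the closure, from -1 (fully open) to 1 (shut), so that 0 is half open, then the shift along the tool's x, y, z as a fraction of full scale, then the turn, a rotation vector about the tool's x, y, z as a fraction of full scale. In form: [[fingers, [dx, dy, dz], [wx, wy, wz]], ...]. A call has 1 to 8 rows; each row shifts and turns the commanded pose from where the row before left it, along the tool's axes as they then stand; what a row does not reach is not made up. Full scale, the value 1, is 100 mm for a shift and 45 degrees for a turn. A row lasts 1/10 s, in which the tool goes at most 50 mm and 8.59 degrees, less where a joint would pass 70% of its speed; a pose out of reach is approached as far as the arm can. A call with a number of a shift or a turn outside -1 to 1 is refused whole. A call with a gripper value outside its range is refused whole. The fingers move at their own pace and stop on an object; the grip force is fixed at half the most. Time passes only in rows, so rows that do not move let the fingers close. It gives the time, the measured TCP pose, the force and the opening at its end, in the units of the state.
- r.sense(): the state, without advancing time (a new reading comes with each control period).
- r.capture(name): name is "scene" or "side" or "wrist"; returns a dict with "img" (420x560x3 uint8, blue, green, red), "fx", "fy", "cx", "cy" (pixels), "R" (3x3) and "t" (3): a world point X has camera coordinates R X + t. Camera axes: x right, y down, z forward; pixel columns grow to the right and rows downward; lengths in m; the calibration is good to about 2 mm. The wrist camera is an equidistant fisheye: a pixel r from the principal point sees the ray r / f radians off the axis. A picture is of the moment at which its call begins. There is no depth.
- r.finish_job(): hands the job in, once; it reports no verdict.
The state is a dict: "time_s": time; "joints": joint angles; "joint_velocities": joint speeds; "effort": joint torques, N m; "tcp_pos": TCP position; "ee_rot": TCP orientation; "wrist_force": force on the tool from outside, world axes, zero at the start; "moment": the same for the moment, N m; "gripper_width": opening from 0.0 (shut) to 1.0 (fully open).
Only numpy, scipy, OpenCV 4.12 (cv2) and the standard library are available. Lean on these libraries where they do the work, as an engineer would, in place of code of your own. Each camera call takes 0.05 s, during which the arm holds its last target.

## Working session

There is one attempt and no reset: what is moved stays moved. The work goes in short steps, Python scripts to look and compute and a shell command to move; the robot and the scene stay as the last step left them, time stands still between calls to the robot, and variables do not carry over. Pictures are saved under pics/ and viewed, and the job is handed in when it is done.

```bash
ls; mkdir -p pics; python3 - <<'E'
from station import r
import cv2,numpy as np
s=r.sense();print(s['time_s'],s['tcp_pos'],s['ee_rot'],s['gripper_width'],r.grasp_offset)
for n in ['scene','side','wrist']:
    c=r.capture(n);cv2.imwrite(f'pics/{n}0.png',c['img']);print(n,c['fx'],c['cx'],c['cy'],np.round(c['R'],3).tolist(),np.round(c['t'],3))
E
```

```text
pics
0.0 [6.24391455e-01 3.95625938e-05 2.21444209e-01] [[-1.45400482e-04 -9.99997562e-01 -2.20353417e-03]
 [-9.99999985e-01  1.45614712e-04 -9.70608201e-05]
 [ 9.73814504e-05  2.20352002e-03 -9.99997568e-01]] 1.0004725732386757 0.0187
scene 460.3706738269332 286.68886031107814 211.7254133166827 [[0.091, 0.996, 0.014], [0.808, -0.066, -0.585], [-0.581, 0.065, -0.811]] [-0.103 -0.339  1.537]
side 482.7081241757689 287.9965045500241 212.1402989475466 [[0.863, -0.505, 0.014], [-0.351, -0.62, -0.702], [0.363, 0.601, -0.712]] [-0.42   0.294  1.356]
wrist 325.19226210127806 273.8490370677645 208.09499111277717 [[-1.0, -0.0, 0.002], [0.0, 0.955, 0.298], [-0.002, 0.298, -0.955]] [ 0.623 -0.036  0.392]
```

View pics/scene0.png

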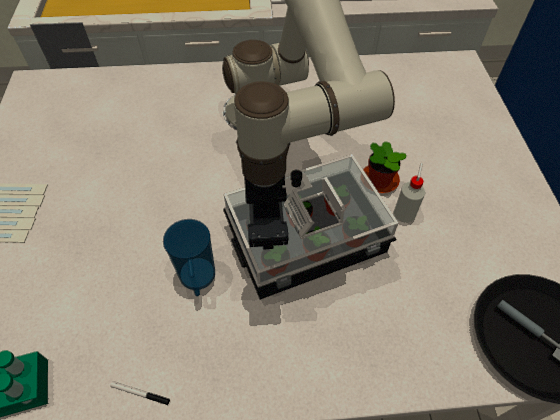

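View pics/side0.png

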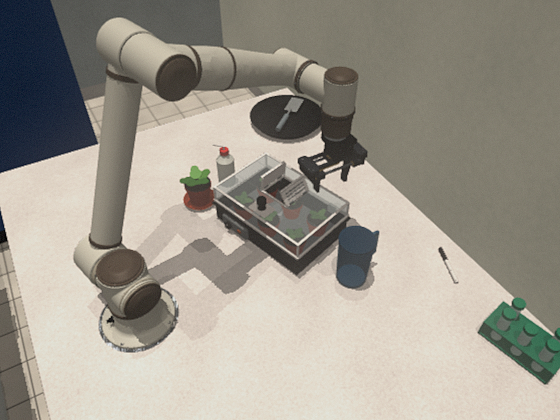

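View pics/wrist0.png

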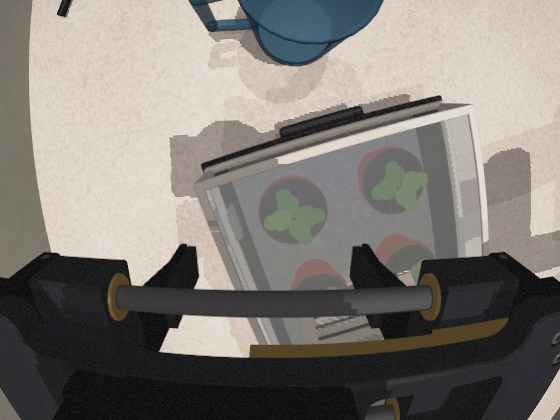

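```bash
python3 - <<'E'
import cv2
a=cv2.imread('pics/scene0.png')[145:300,210:410];cv2.imwrite('pics/sc0z.png',cv2.resize(a,None,fx=4,fy=3.87 and 4,interpolation=cv2.INTER_CUBIC)[:600])
a=cv2.imread('pics/side0.png')[145:280,200:365];cv2.imwrite('pics/si0z.png',cv2.resize(a,None,fx=4,fy=4,interpolation=cv2.INTER_CUBIC))
E
```

```text
(no output)
```

View pics/sc0z.png

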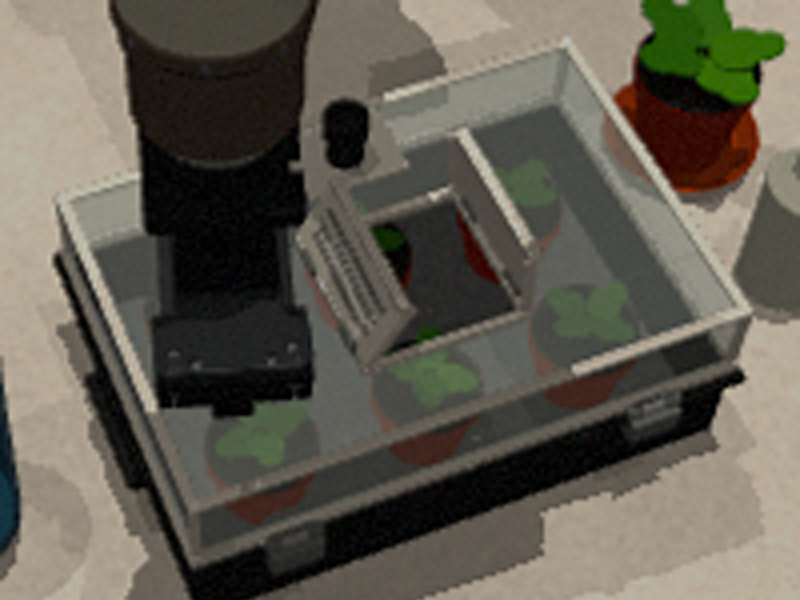

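View pics/si0z.png

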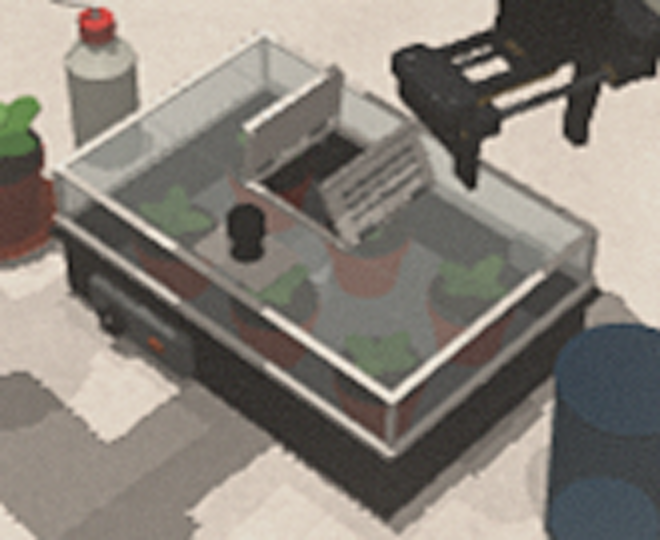

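```bash
cat > h.py <<'E'
import numpy as np,cv2
from scipy.optimize import least_squares
def cam(r):
    out={}
    for n in ['scene','side','wrist']:
        out[n]=r.capture(n)
    return out
def proj(c,X):
    p=np.asarray(X)@np.asarray(c['R']).T+np.asarray(c['t'])
    return np.c_[c['fx']*p[:,0]/p[:,2]+c['cx'],c['fy']*p[:,1]/p[:,2]+c['cy']]
def ray(c,uv):
    R=np.asarray(c['R']);o=-R.T@np.asarray(c['t'])
    d=R.T@np.array([(uv[0]-c['cx'])/c['fx'],(uv[1]-c['cy'])/c['fy'],1]);return o,d/np.linalg.norm(d)
def plane(c,uv,z):
    o,d=ray(c,uv);return o+d*(z-o[2])/d[2]
def tri(rs):
    A=sum(np.eye(3)-np.outer(d,d) for o,d in rs);b=sum((np.eye(3)-np.outer(d,d))@o for o,d in rs)
    return np.linalg.solve(A,b)
def uz(p,o): return ((p[0]+.5)/4-.5+o[0],(p[1]+.5)/4-.5+o[1])
E
python3 - <<'E'
from station import r
from h import *
sc=r.capture('scene');si=r.capture('side')
S=lambda p:uz(p,(210,145)); D=lambda p:uz(p,(200,145))
cs={'FL':((567,42),(62,172)),'FR':((60,198),(392,400)),'RL':((748,310),(265,40)),'RR':((195,505),(595,235)),}
for k,(a,b) in cs.items():
    print(k,plane(sc,S(a),.14).round(4),plane(si,D(b),.14).round(4),tri([ray(sc,S(a)),ray(si,D(b))]).round(4))
print('knob',tri([ray(sc,S((346,122))),ray(si,D((247,218)))]).round(4))
for k,a,b in [('Lf',(462,132),(245,130)),('Lr',(530,248),(340,68)),('Rf',(338,187),(320,190)),('Rr',(412,310),(415,125))]:
    print(k,tri([ray(sc,S(a)),ray(si,D(b))]).round(4))
# fit pose
loc={'FL':(-.12,.18),'FR':(-.12,-.18),'RL':(.12,.18),'RR':(.12,-.18)}
W=np.array([(plane(sc,S(a),.14)[:2]+plane(si,D(b),.14)[:2])/2 for a,b in cs.values()]);L=np.array([loc[k] for k in cs])
def f(p):
    c,s=np.cos(p[2]),np.sin(p[2]);return (L@np.array([[c,s],[-s,c]])+p[:2]-W).ravel()
q=least_squares(f,[.6,0,.3]);print(q.x,np.degrees(q.x[2]),q.fun.round(4))
c,s=np.cos(q.x[2]),np.sin(q.x[2]);T=lambda v:(np.array([c*v[0]-s*v[1]+q.x[0],s*v[0]+c*v[1]+q.x[1]])).round(4)
print('knobpred',T((-.083,0)),'Lpin',T((.021,.054)),'Rpin',T((.021,-.054)))
E
```

```text
FL [0.3523 0.2437 0.14  ] [0.3564 0.2398 0.14  ] [0.3555 0.2414 0.1412]
FR [ 0.4579 -0.0962  0.14  ] [ 0.4609 -0.0931  0.14  ] [ 0.4598 -0.0956  0.1428]
RL [0.5769 0.3148 0.14  ] [0.5758 0.3074 0.14  ] [0.5771 0.3135 0.1374]
RR [ 0.6813 -0.0241  0.14  ] [ 0.6835 -0.0271  0.14  ] [ 0.6827 -0.0255  0.1404]
knob [0.4416 0.0849 0.1781]
Lf [0.4749 0.1504 0.2012]
Lr [0.5707 0.1741 0.2082]
Rf [0.4991 0.0745 0.1879]
Rr [0.5969 0.1037 0.1916]
[0.51812631 0.10814267 0.30320379] 17.372297550826463 [-0.0045  0.0024 -0.0021 -0.0048  0.0026  0.0047  0.004  -0.0022]
knobpred [0.4389 0.0834] Lpin [0.522  0.1659] Rpin [0.5543 0.0629]
```

```bash
python3 -m crank '[[1,[0,0,-0.12],[0,0,0.18]],[1,[0,0,-0.12],[0,0,0.18]],[1,[0,0,-0.12],[0,0,0.18]],[1,[0,0,-0.04],[0,0,0.18]],[1,[0,0,0],[0,0,0.18]],[1,[0,0,0],[0,0,0.18]],[1,[0,0,0],[0,0,0.18]],[1,[0,0,0],[0,0,0.18]]]'; python3 -m crank '[[1,[0,0,0],[0,0,0.173]],[1,[0,0,0],[0,0,0]]]'
cat >> h.py <<'E'
O=np.array([.5181,.1081]);YAW=np.radians(17.37)
def loc(p):
    c,s=np.cos(YAW),np.sin(YAW);d=np.asarray(p[:2])-O;return np.array([c*d[0]+s*d[1],-s*d[0]+c*d[1],p[2]])
def st(r):
    s=r.sense();R=np.array(s['ee_rot']);print('t',s['time_s'],'loc',loc(s['tcp_pos']).round(4),'yang',np.degrees(np.arctan2(R[1,1],R[0,1])).round(2),'zax',R[:,2].round(3),'F',np.round(s['wrist_force'],1),'w',s['gripper_width'])
E
python3 -c "
from station import r
from h import *
st(r)"
```

```text
time_s: 1.05
tcp_pos: [0.6248, 0.0, 0.2624]
ee_rot: [[-0.907, -0.42, -0.0], [-0.42, 0.907, 0.0], [0.0, 0.0, -1.0]]
wrist_force: [-1.0, -0.3, 0.4]
gripper_width: 0.358
time_s: 1.25
tcp_pos: [0.6249, 0.0, 0.2623]
ee_rot: [[-0.954, -0.299, -0.0], [-0.299, 0.954, 0.0], [0.0, 0.0, -1.0]]
wrist_force: [0.5, -0.1, 0.1]
gripper_width: 0.173
t 1.25 loc [ 0.0696 -0.135   0.2623] yang 107.43 zax [-0.  0. -1.] F [ 0.5 -0.1  0.1] w 0.17337425965046732
```

```bash
python3 -m crank '[[1,[0.06,0.28,0],[0,0,0]],[1,[0.06,0.28,0],[0,0,0]],[1,[0.06,0.28,0],[0,0,0]],[1,[0.06,0.28,0],[0,0,0]],[1,[0.06,0.28,0],[0,0,0]],[1,[0.06,0.28,0],[0,0,0]],[1,[0.06,0.28,0],[0,0,0]],[1,[0.06,0.28,0],[0,0,0]]]'
python3 - <<'E'
from station import r
from h import *
st(r)
a=r.capture('side')['img'];cv2.imwrite('pics/si1.png',cv2.resize(a[110:280,170:365],None,fx=3.5,fy=3.5,interpolation=cv2.INTER_CUBIC))
a=r.capture('scene')['img'];cv2.imwrite('pics/sc1.png',cv2.resize(a[110:290,210:410],None,fx=3.3,fy=3.3,interpolation=cv2.INTER_CUBIC))
E
```

```text
time_s: 2.05
tcp_pos: [0.5114, 0.2003, 0.2626]
ee_rot: [[-0.953, -0.303, 0.0], [-0.303, 0.953, 0.0], [-0.0, 0.0, -1.0]]
wrist_force: [-0.2, 0.2, -0.9]
gripper_width: 0.007
t 2.05 loc [0.0212 0.09   0.2626] yang 107.61 zax [ 0.  0. -1.] F [-0.2  0.2 -0.9] w 0.006950681371282801
```

View pics/si1.png

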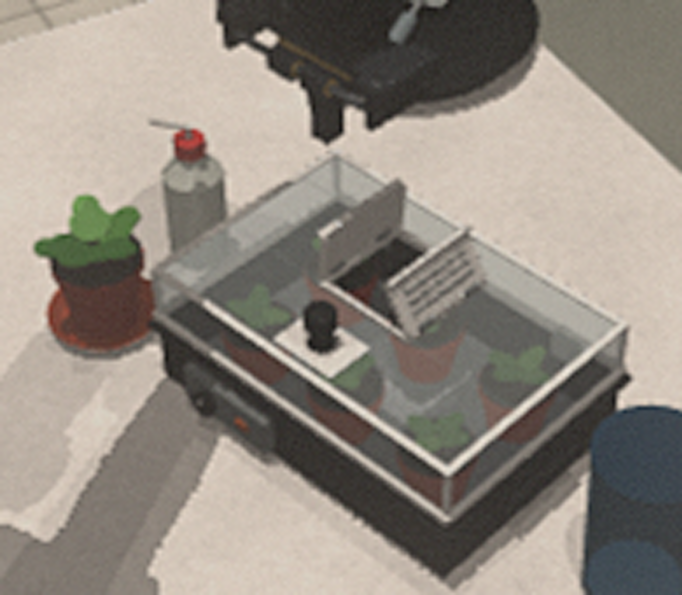

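View pics/sc1.png

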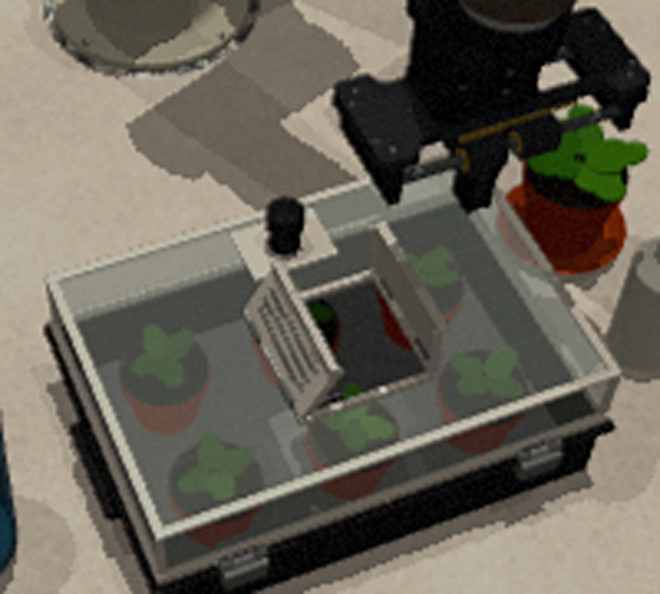

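```bash
python3 -m crank '[[1,[0,0,0.25],[0,0,0]],[1,[0,0,0.25],[0,0,0]],[1,[0,0,0.25],[0,0,0]],[1,[0,-0.1,0],[0,0,0]],[1,[0,-0.1,0],[0,0,0]],[1,[0,-0.08,0.01],[0,0,0]],[1,[0,-0.07,0.01],[0,0,0]],[1,[0,-0.07,0.04],[0,0,0]]]'; python3 -m crank '[[1,[0,-0.07,0.05],[0,0,0]],[1,[0,-0.04,0.05],[0,0,0]],[1,[0,-0.03,0.05],[0,0,0]],[1,[0,-0.02,0.04],[0,0,0]],[1,[0,-0.02,0.04],[0,0,0]],[1,[0,0,0.03],[0,0,0]],[1,[0,0,0.03],[0,0,0]],[1,[0,0,0],[0,0,0]]]'
python3 - <<'E'
from station import r
from h import *
st(r)
a=r.capture('side')['img'];cv2.imwrite('pics/si2.png',cv2.resize(a[110:280,170:365],None,fx=3.5,fy=3.5,interpolation=cv2.INTER_CUBIC))
E
```

```text
time_s: 2.95
tcp_pos: [0.5258, 0.1588, 0.1829]
ee_rot: [[-0.954, -0.299, 0.003], [-0.299, 0.954, 0.002], [-0.003, 0.001, -1.0]]
wrist_force: [-0.2, 0.2, 1.3]
gripper_width: 0.004
time_s: 3.75
tcp_pos: [0.5298, 0.1422, 0.1521]
ee_rot: [[-0.954, -0.299, -0.001], [-0.299, 0.954, -0.0], [0.001, -0.0, -1.0]]
wrist_force: [0.4, 0.5, 0.1]
gripper_width: 0.007
t 3.75 loc [0.0214 0.029  0.1521] yang 107.42 zax [-0.001 -0.    -1.   ] F [0.4 0.5 0.1] w 0.007143234023097869
```

View pics/si2.png

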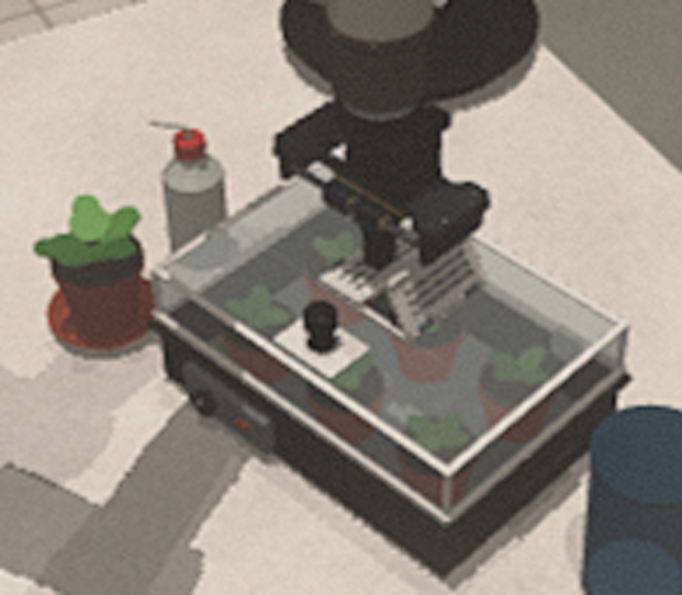

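```bash
for i in 1 2; do python3 -m crank '[[1,[0,0,0.01],[0,0,0]],[1,[0,0,0],[0,0,0]],[1,[0,0,0],[0,0,0]]]' | egrep 'tcp|force'; done
```

```text
tcp_pos: [0.5301, 0.1422, 0.1517]
wrist_force: [0.7, -0.0, -0.1]
tcp_pos: [0.5301, 0.1421, 0.1505]
wrist_force: [0.3, 0.3, -0.1]
```

```bash
for i in 1 2 3; do python3 -m crank '[[1,[0,0,0.01],[0,0,0]],[1,[0,0,0],[0,0,0]],[1,[0,0,0],[0,0,0]]]' | egrep 'tcp|force'; done
```

```text
tcp_pos: [0.5301, 0.1421, 0.1504]
wrist_force: [-1.5, -0.2, 5.0]
tcp_pos: [0.5302, 0.1422, 0.1503]
wrist_force: [-4.0, 1.0, 9.8]
tcp_pos: [0.5302, 0.1421, 0.1502]
wrist_force: [-5.5, 0.1, 13.3]
```

```bash
python3 -m crank '[[1,[0,0,-0.3],[0,0,0]],[1,[0,0,-0.4],[0,0,0]],[1,[0,0,-0.3],[0,0,0]],[1,[0,-0.28,0],[0,0,0]],[1,[0,-0.28,0],[0,0,0]],[1,[0,-0.28,0],[0,0,0]],[1,[0,-0.28,0],[0,0,0]],[1,[0,0,0],[0,0,0]]]'; python3 -c "
from station import r
from h import *
st(r)"
```

```text
time_s: 6.1
tcp_pos: [0.564, 0.0329, 0.2469]
ee_rot: [[-0.955, -0.296, -0.001], [-0.296, 0.955, -0.0], [0.001, -0.0, -1.0]]
wrist_force: [-0.4, -0.0, 0.2]
gripper_width: 0.003
t 6.1 loc [ 0.0214 -0.0855  0.2469] yang 107.21 zax [-0.001 -0.    -1.   ] F [-0.4 -0.   0.2] w 0.002796999076680735
```

```bash
python3 -m crank '[[1,[0,0,0.2],[0,0,0]],[1,[0,0,0.25],[0,0,0]],[1,[0,0,0.18],[0,0,0]],[1,[0,0.15,0],[0,0,0]],[1,[0,0.15,0],[0,0,0]],[1,[0,0.08,0.02],[0,0,0]],[1,[0,0.06,0.04],[0,0,0]],[1,[0,0.04,0.06],[0,0,0]]]'; python3 -m crank '[[1,[0,0.03,0.05],[0,0,0]],[1,[0,0.03,0.05],[0,0,0]],[1,[0,0.01,0.05],[0,0,0]],[1,[0,0.01,0.03],[0,0,0]],[1,[0,0,0.02],[0,0,0]],[1,[0,0,0],[0,0,0]],[1,[0,0,0],[0,0,0]]]';python3 -c "
from station import r
from h import *
st(r)"
```

```text
time_s: 6.9
tcp_pos: [0.5496, 0.0823, 0.1734]
ee_rot: [[-0.954, -0.3, 0.003], [-0.3, 0.954, 0.001], [-0.003, 0.0, -1.0]]
wrist_force: [-0.1, 0.6, 0.8]
gripper_width: 0.004
time_s: 7.6
tcp_pos: [0.5469, 0.0886, 0.1525]
ee_rot: [[-0.954, -0.299, -0.0], [-0.299, 0.954, -0.0], [0.0, -0.0, -1.0]]
wrist_force: [0.5, -0.1, 0.8]
gripper_width: 0.001
t 7.6 loc [ 0.0217 -0.0273  0.1525] yang 107.4 zax [-0. -0. -1.] F [ 0.5 -0.1  0.8] w 0.0013271058812117753
```

```bash
for i in 1 2; do python3 -m crank '[[1,[0,0,0.025],[0,0,0]],[1,[0,0,0],[0,0,0]],[1,[0,0,0],[0,0,0]]]' | egrep 'tcp|force'; done
```

```text
tcp_pos: [0.5472, 0.0887, 0.1504]
wrist_force: [-0.0, 0.4, 1.0]
tcp_pos: [0.5473, 0.0887, 0.1502]
wrist_force: [-4.3, 0.3, 13.3]
```

```bash
python3 -m crank '[[1,[0,0,-0.3],[0,0,0]],[0.5,[0,0,-0.4],[0,0,0]],[-0.3,[0,0,-0.3],[0,0,0]],[-0.3,[-0.2,-0.2,0],[0,0,0]],[-0.3,[-0.3,-0.3,0],[0,0,0]],[-0.3,[-0.3,-0.3,0],[0,0,0]],[-0.3,[0,-0.3,0],[0,0,0]],[-0.3,[0,0,0],[0,0,0]]]';python3 - <<'E'
from station import r
from h import *
st(r)
a=r.capture('side')['img'];cv2.imwrite('pics/si3.png',a);cv2.imwrite('pics/si3z.png',cv2.resize(a[145:280,200:365],None,fx=4,fy=4,interpolation=cv2.INTER_CUBIC))
a=r.capture('scene')['img'];cv2.imwrite('pics/sc3.png',a);cv2.imwrite('pics/sc3z.png',cv2.resize(a[145:295,210:410],None,fx=4,fy=4,interpolation=cv2.INTER_CUBIC))
E
```

```text
time_s: 9.0
tcp_pos: [0.6569, 0.0048, 0.2456]
ee_rot: [[-0.955, -0.295, -0.003], [-0.295, 0.955, -0.001], [0.003, -0.0, -1.0]]
wrist_force: [0.2, 0.5, -0.3]
gripper_width: 0.553
t 9.0 loc [ 0.1017 -0.14    0.2456] yang 107.19 zax [-0.003 -0.001 -1.   ] F [ 0.2  0.5 -0.3] w 0.5533917456016169
```

View pics/si3z.png

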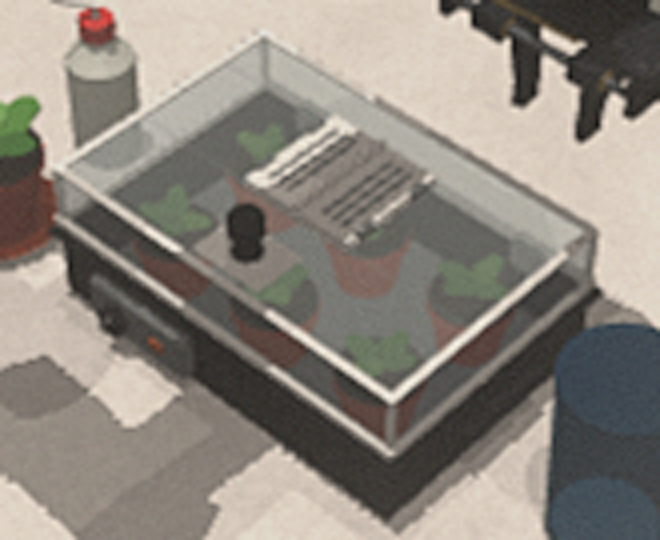

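View pics/sc3z.png

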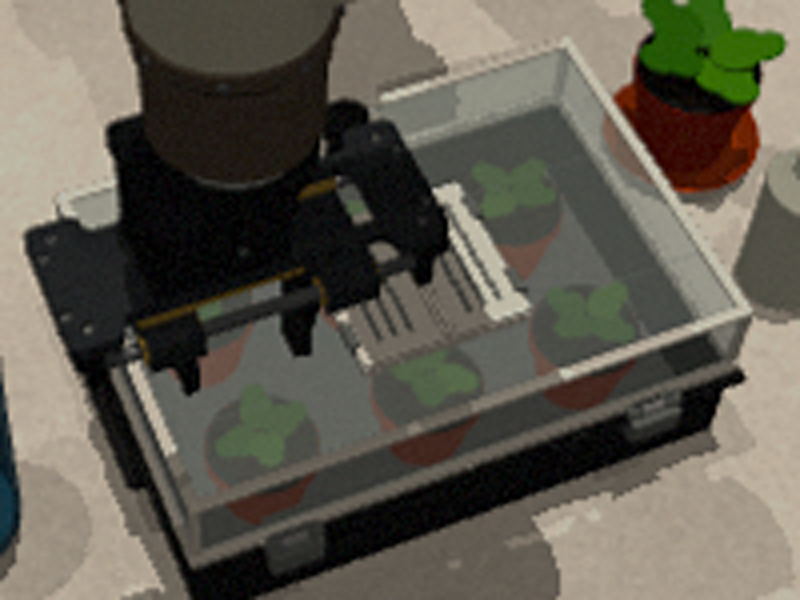

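```bash
python3 - <<'E'
from station import r
from h import *
for n,f,box in [('side','pics/si3.png',(250,192,272,215)),('scene','pics/scene0.png',(289,166,304,190))]:
    a=cv2.imread(f);x0,y0,x1,y1=box
    m=(a[y0:y1,x0:x1].max(2)<55).astype('uint8')
    print('\n'.join(''.join('#' if v else '.' for v in row) for row in m))
    n_,l,s,c=cv2.connectedComponentsWithStats(m);i=1+s[1:,4].argmax();print(n,s[i][:4]+[x0,y0,0,0])
    cc=r.capture(n);c0=proj(cc,[np.r_[O+np.array([[np.cos(YAW),-np.sin(YAW)],[np.sin(YAW),np.cos(YAW)]])@[-.083,0],.172+d] for d in (-.032,0,.009)]);print(c0.round(1))
    top=[s[i][0]+x0+s[i][2]/2-.5, None]
    # head: top width rows
    hh=[(np.nonzero(row)[0]) for row in m]
    ys,xs=np.nonzero(l==i); k=ys<ys.min()+0.6*(ys.max()-ys.min()); u=(xs[k].min()+xs[k].max())/2+x0; 
    vs=c0[1][1]
    for v in (ys.min()+y0+4,ys.min()+y0+5): print(u,v,plane(cc,(u,v),.172).round(4), loc(plane(cc,(u,v),.172)).round(4))
E
```

```text
......................
......................
......................
......................
...........##.........
.........######.......
........#.#...#.......
.......#########......
.......#.#######......
.......#########......
.......##..#####......
.......#########......
........#######.......
.........######.......
.........######.......
........#######.......
.........######.......
.........#####........
......................
......................
......................
......................
......................
side [257 196   9  14]
[[261.4 209. ]
 [261.1 201.4]
 [261.  199.2]]
261.0 200 [0.4414 0.0888 0.172 ] [-0.0789  0.0045  0.172 ]
261.0 201 [0.4394 0.085  0.172 ] [-0.082   0.0015  0.172 ]
...............
...............
...............
...............
.....#####.....
...#########...
..###########..
..###########..
..###########..
..###########..
..###########..
..###########..
..###########..
..###########..
...#########...
...#########...
...#########...
..##########...
...#########...
...########....
....#######....
...............
...............
...............
scene [291 170  11  17]
[[295.2 183.8]
 [295.6 175.7]
 [295.7 173.3]]
296.0 174 [0.4336 0.0849 0.172 ] [-0.0876  0.0031  0.172 ]
296.0 175 [0.4368 0.0846 0.172 ] [-0.0846  0.0018  0.172 ]
```

```bash
python3 -m crank '[[-0.3,[0.15,0.12,0],[0,0,0]],[-0.3,[0.3,0.23,0],[0,0,0]],[-0.3,[0.3,0.23,0],[0,0,0]],[-0.3,[0.3,0.23,0],[0,0,0]],[-0.3,[0.3,0.23,0],[0,0,0]],[-0.3,[0.3,0.23,0],[0,0,0]],[-0.3,[0.2,0.145,0],[0,0,0]],[-0.3,[0,0,0],[0,0,0]]]';python3 - <<'E'
from station import r
from h import *
st(r)
a=r.capture('side')['img'];cv2.imwrite('pics/si4z.png',cv2.resize(a[145:280,200:365],None,fx=4,fy=4,interpolation=cv2.INTER_CUBIC))
a=r.capture('wrist')['img'];cv2.imwrite('pics/w4.png',a)
E
```

```text
time_s: 10.0
tcp_pos: [0.4342, 0.0882, 0.2485]
ee_rot: [[-0.953, -0.303, 0.001], [-0.303, 0.953, 0.002], [-0.002, 0.001, -1.0]]
wrist_force: [-0.3, -0.5, 0.2]
gripper_width: 0.649
t 10.0 loc [-0.086   0.0061  0.2485] yang 107.65 zax [ 0.001  0.002 -1.   ] F [-0.3 -0.5  0.2] w 0.6488497987217182
```

View pics/si4z.png

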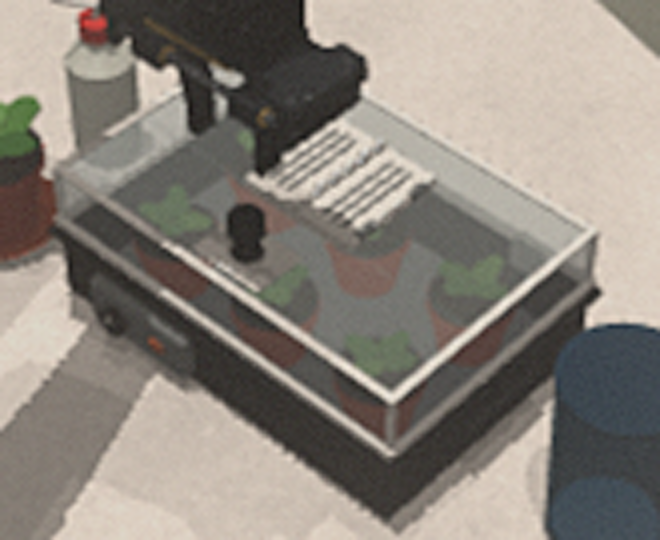

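View pics/w4.png

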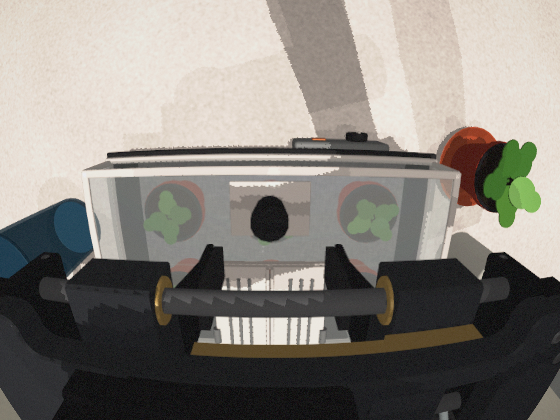

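```bash
python3 -m crank '[[-0.3,[0,0,0],[0,0,0]],[-0.3,[0,0,0],[0,0,0]]]';python3 - <<'E'
from station import r
from h import *
st(r)
E
```

```text
time_s: 10.3
tcp_pos: [0.4378, 0.0874, 0.2474]
ee_rot: [[-0.954, -0.299, -0.0], [-0.299, 0.954, -0.0], [0.0, -0.0, -1.0]]
wrist_force: [0.4, 0.0, -0.1]
gripper_width: 0.649
t 10.3 loc [-0.0828  0.0042  0.2474] yang 107.39 zax [-0. -0. -1.] F [ 0.4  0.  -0.1] w 0.6485586739429152
```

```bash
python3 -m crank '[[-0.3,[0,-0.03,0.1],[0,0,0]],[-0.3,[0,0,0.15],[0,0,0]],[-0.3,[0,0,0.15],[0,0,0]],[-0.3,[0,0,0.15],[0,0,0]],[-0.3,[0,0,0.15],[0,0,0]],[-0.3,[0,0,0.15],[0,0,0]],[-0.3,[0,0,0.09],[0,0,0]],[-0.3,[0,0,0],[0,0,0]]]';python3 - <<'E'
from station import r
from h import *
st(r)
a=r.capture('side')['img'];cv2.imwrite('pics/si5z.png',cv2.resize(a[145:280,200:365],None,fx=4,fy=4,interpolation=cv2.INTER_CUBIC))
a=r.capture('wrist')['img'];cv2.imwrite('pics/w5.png',a)
E
```

```text
time_s: 11.1
tcp_pos: [0.4374, 0.0837, 0.1518]
ee_rot: [[-0.954, -0.298, -0.004], [-0.298, 0.954, -0.002], [0.004, -0.001, -1.0]]
wrist_force: [1.1, 0.1, 0.4]
gripper_width: 0.652
t 11.1 loc [-0.0843  0.0008  0.1518] yang 107.36 zax [-0.004 -0.002 -1.   ] F [1.1 0.1 0.4] w 0.6515349524251505
```

View pics/si5z.png

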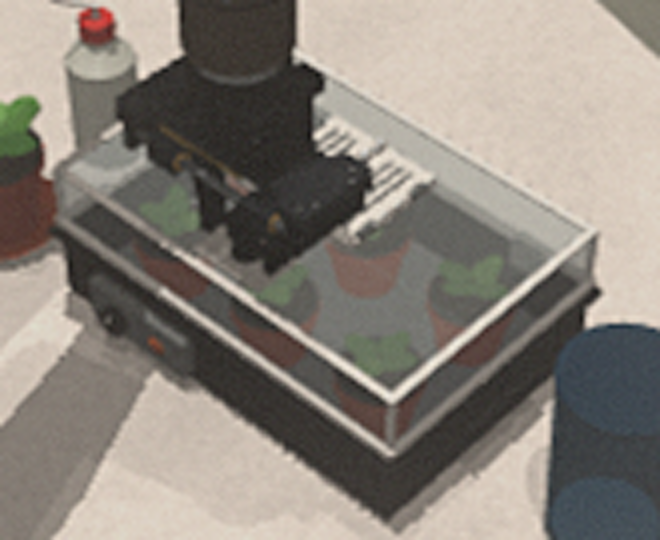

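View pics/w5.png

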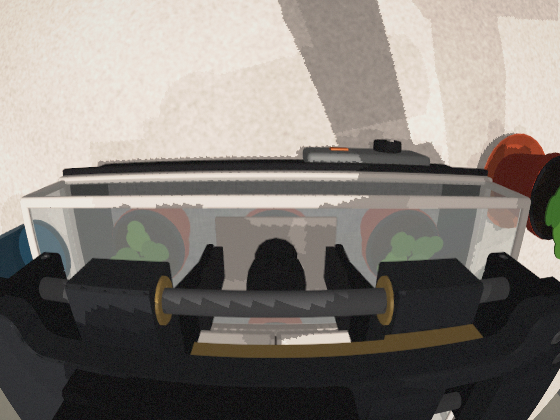

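```bash
python3 -m crank '[[1,[0,0,-0.01],[0,0,0]],[1,[0,0,0],[0,0,0]],[1,[0,0,0],[0,0,0]],[1,[0,0,0],[0,0,0]],[1,[0,0,0],[0,0,0]],[1,[0,0,0],[0,0,0]],[1,[0,0,0],[0,0,0]],[1,[0,0,0],[0,0,0]]]';python3 - <<'E'
from station import r
from h import *
st(r)
s=r.sense();print(s['moment'])
# arc plan
th=np.linspace(0,1.186,17);v=np.array([-.207,.094])
P=[(np.cos(t)*v[0]+np.sin(t)*v[1], -np.sin(t)*v[0]+np.cos(t)*v[1]) for t in th]
P=np.array(P)*1000;print(P.round(1)[[0,-1]]);print(np.diff(P,axis=0).round(1).tolist())
E
```

```text
time_s: 12.0
tcp_pos: [0.4381, 0.085, 0.1548]
ee_rot: [[-0.954, -0.299, 0.0], [-0.299, 0.954, 0.001], [-0.0, 0.001, -1.0]]
wrist_force: [-3.8, 3.5, 3.8]
gripper_width: 0.333
t 12.0 loc [-0.0832  0.0019  0.1548] yang 107.42 zax [ 0.     0.001 -1.   ] F [-3.8  3.5  3.8] w 0.3331949257958909
[1.33261756 0.87509884 0.05658316]
[[-207.    94. ]
 [   9.4  227.1]]
[[7.5, 15.1], [8.6, 14.5], [9.7, 13.8], [10.7, 13.0], [11.6, 12.2], [12.5, 11.3], [13.3, 10.4], [14.0, 9.4], [14.7, 8.3], [15.2, 7.2], [15.7, 6.0], [16.1, 4.9], [16.4, 3.6], [16.7, 2.4], [16.8, 1.2], [16.8, -0.1]]
```

```bash
python3 -m crank '[[1,[-0.0375,0,-0.0755],[0,0,0]],[1,[-0.0375,0,-0.0755],[0,0,0]],[1,[-0.043,0,-0.0725],[0,0,0]],[1,[-0.043,0,-0.0725],[0,0,0]],[1,[-0.0485,0,-0.069],[0,0,0]],[1,[-0.0485,0,-0.069],[0,0,0]],[1,[-0.0535,0,-0.065],[0,0,0]],[1,[-0.0535,0,-0.065],[0,0,0]]]';python3 - <<'E'
from station import r
from h import *
st(r)
a=r.capture('side')['img'];cv2.imwrite('pics/si6z.png',cv2.resize(a[125:280,200:365],None,fx=3.8,fy=3.8,interpolation=cv2.INTER_CUBIC))
E
```

```text
time_s: 12.8
tcp_pos: [0.4712, 0.0954, 0.2098]
ee_rot: [[-0.954, -0.299, -0.006], [-0.299, 0.954, -0.001], [0.005, 0.001, -1.0]]
wrist_force: [-3.4, 3.3, -3.6]
gripper_width: 0.332
t 12.8 loc [-0.0485  0.0018  0.2098] yang 107.37 zax [-0.006 -0.001 -1.   ] F [-3.4  3.3 -3.6] w 0.33156120155016294
```

View pics/si6z.png

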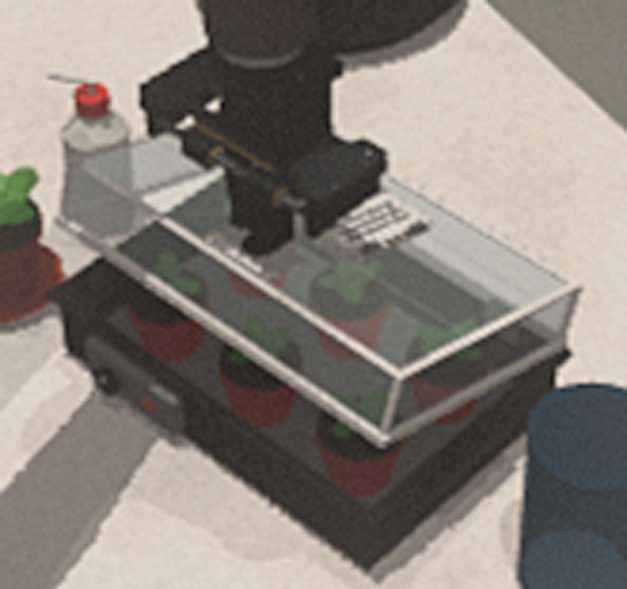

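```bash
python3 -m crank '[[1,[-0.058,0,-0.061],[0,0,0]],[1,[-0.058,0,-0.061],[0,0,0]],[1,[-0.0625,0,-0.0565],[0,0,0]],[1,[-0.0625,0,-0.0565],[0,0,0]],[1,[-0.0665,0,-0.052],[0,0,0]],[1,[-0.0665,0,-0.052],[0,0,0]],[1,[-0.07,0,-0.047],[0,0,0]],[1,[-0.07,0,-0.047],[0,0,0]]]';python3 -c "
from station import r
from h import *
st(r)"
```

```text
time_s: 13.65
tcp_pos: [0.5201, 0.1106, 0.2536]
ee_rot: [[-0.954, -0.299, -0.006], [-0.299, 0.954, -0.001], [0.006, 0.001, -1.0]]
wrist_force: [-4.9, 4.0, -1.3]
gripper_width: 0.331
t 13.65 loc [0.0027 0.0018 0.2536] yang 107.39 zax [-0.006 -0.001 -1.   ] F [-4.9  4.  -1.3] w 0.33119214522664797
```

```bash
python3 -m crank '[[1,[-0.0735,0,-0.0415],[0,0,0]],[1,[-0.0735,0,-0.0415],[0,0,0]],[1,[-0.076,0,-0.036],[0,0,0]],[1,[-0.076,0,-0.036],[0,0,0]],[1,[-0.0785,0,-0.03],[0,0,0]],[1,[-0.0785,0,-0.03],[0,0,0]],[1,[0,0,0],[0,0,0]],[1,[0,0,0],[0,0,0]]]';python3 - <<'E'
from station import r
from h import *
st(r)
a=r.capture('side')['img'];cv2.imwrite('pics/si7z.png',cv2.resize(a[85:280,170:365],None,fx=3,fy=3,interpolation=cv2.INTER_CUBIC))
E
```

```text
time_s: 14.45
tcp_pos: [0.5645, 0.1245, 0.2758]
ee_rot: [[-0.954, -0.299, -0.003], [-0.299, 0.954, -0.001], [0.003, 0.0, -1.0]]
wrist_force: [-4.1, 3.9, 2.1]
gripper_width: 0.337
t 14.45 loc [0.0492 0.0018 0.2758] yang 107.42 zax [-0.003 -0.001 -1.   ] F [-4.1  3.9  2.1] w 0.3371506864566973
```

View pics/si7z.png

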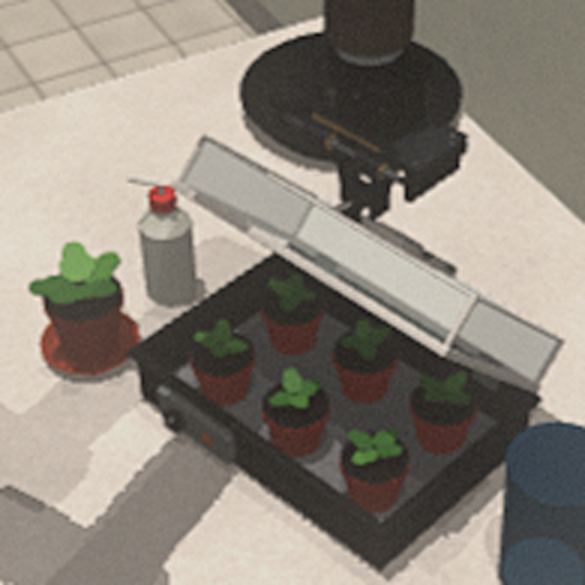

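```bash
python3 -m crank '[[1,[-0.08,0,-0.025],[0,0,0]],[1,[-0.08,0,-0.024],[0,0,0]],[1,[-0.082,0,-0.018],[0,0,0]],[1,[-0.082,0,-0.018],[0,0,0]],[1,[-0.083,0,-0.012],[0,0,0]],[1,[-0.083,0,-0.012],[0,0,0]],[1,[-0.084,0,-0.006],[0,0,0]],[1,[-0.084,0,-0.006],[0,0,0]]]'; python3 -m crank '[[1,[-0.07,0,0],[0,0,0]],[1,[-0.06,0,0],[0,0,0]],[1,[-0.04,0,0],[0,0,0]],[1,[0,0,0],[0,0,0]],[1,[0,0,0],[0,0,0]],[1,[0,0,0],[0,0,0]]]';python3 - <<'E'
from station import r
from h import *
st(r)
a=r.capture('side')['img'];cv2.imwrite('pics/si8.png',a);cv2.imwrite('pics/si8z.png',cv2.resize(a[85:280,170:365],None,fx=3,fy=3,interpolation=cv2.INTER_CUBIC))
a=r.capture('scene')['img'];cv2.imwrite('pics/sc8.png',a);cv2.imwrite('pics/sc8z.png',cv2.resize(a[110:300,210:410],None,fx=3,fy=3,interpolation=cv2.INTER_CUBIC))
E
```

```text
time_s: 15.3
tcp_pos: [0.6286, 0.1445, 0.2886]
ee_rot: [[-0.954, -0.3, 0.0], [-0.3, 0.954, 0.0], [-0.0, 0.0, -1.0]]
wrist_force: [-2.7, 3.5, 3.0]
gripper_width: 0.335
time_s: 15.9
tcp_pos: [0.6451, 0.1497, 0.2886]
ee_rot: [[-0.954, -0.3, 0.002], [-0.3, 0.954, 0.001], [-0.002, 0.0, -1.0]]
wrist_force: [-3.0, 4.2, 5.2]
gripper_width: 0.338
t 15.9 loc [0.1336 0.0017 0.2886] yang 107.43 zax [ 0.002  0.001 -1.   ] F [-3.   4.2  5.2] w 0.3376182327442297
```

View pics/si8z.png

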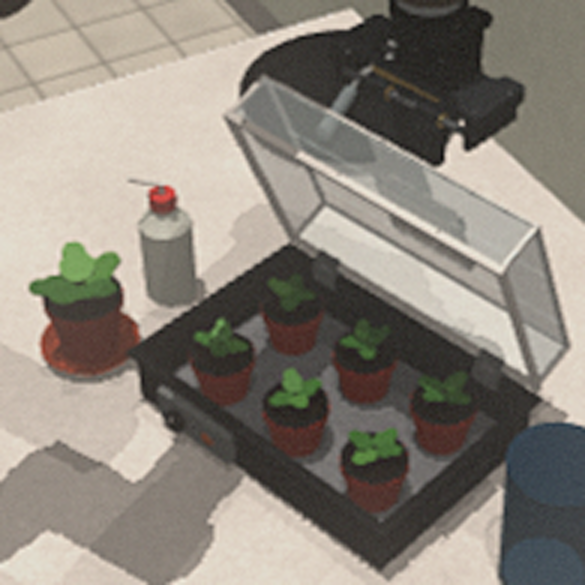

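View pics/sc8z.png

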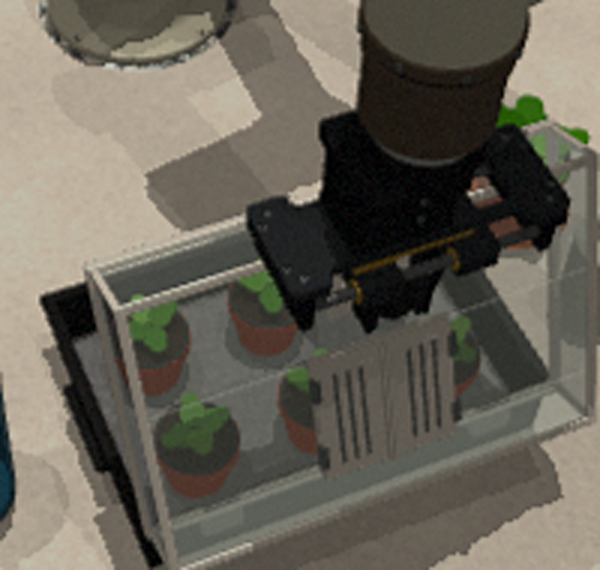

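```bash
python3 - <<'E'
from station import r
from h import *
sc=r.capture('scene');si=r.capture('side')
S=lambda p:((p[0]+.5)/3-.5+210,(p[1]+.5)/3-.5+110); D=lambda p:((p[0]+.5)/3-.5+170,(p[1]+.5)/3-.5+85)
for k,a,b,v in [('FTR',(120,310),(538,232),(-.244,.062)),('FBR',(90,268),(500,272),(-.244,.0)),('FTL',(592,155),(265,78),(-.244,.062)),('FBL',(546,124),(228,118),(-.244,0))]:
    p=loc(tri([ray(sc,S(a)),ray(si,D(b))]));q=np.array([p[0]-.124,p[2]-.078])
    th=np.arctan2(v[1],v[0])-np.arctan2(q[1],q[0]);print(k,p.round(4),'theta',th.round(3),np.hypot(*q).round(3))
s=r.sense();p=loc(s['tcp_pos']);q=[p[0]-.124,p[2]+.0187-.078];print('grip theta',np.arctan2(.094,-.207)-np.arctan2(q[1],q[0]))
E
```

```text
FTR [ 0.0878 -0.1771  0.3231] theta 1.175 0.248
FBR [ 0.0348 -0.1784  0.3067] theta 1.199 0.246
FTL [0.0883 0.1772 0.3276] theta 1.18 0.252
FBL [0.0335 0.1771 0.3054] theta 1.192 0.245
grip theta 1.1863583168761083
```

```bash
python3 -m crank '[[1,[0,0,0],[0,0,0]],[1,[0,0,0],[0,0,0]],[1,[0,0,0],[0,0,0]],[1,[0,0,0],[0,0,0]],[1,[0,0,0],[0,0,0]]]';python3 - <<'E'
from station import r
from h import *
st(r)
print(r.finish_job())
E
```

```text
time_s: 16.6
tcp_pos: [0.6451, 0.1496, 0.2886]
ee_rot: [[-0.954, -0.3, 0.002], [-0.3, 0.954, 0.001], [-0.002, 0.0, -1.0]]
wrist_force: [-1.3, 3.8, 4.1]
gripper_width: 0.335
t 16.6 loc [0.1336 0.0017 0.2886] yang 107.43 zax [ 0.002  0.001 -1.   ] F [-1.3  3.8  4.1] w 0.3347858717296007
the job is handed in; nothing more can be done
None
```

With the lid down, I folded both vent flaps shut and pressed each one down with about 13 N. I then gripped the knob, swung the lid up along its arc, and handed the job in at 16.6 s, still holding it at the balance point.

Last checks:
- **Lid angle:** the gripper position gives 1.186 rad, which is the stated balance point. Four lid corners triangulated from the two cameras give 1.175 to 1.199, with a mean of 1.187.
- **Hold:** the pose stayed steady to about 0.1 mm over the last 0.5 s of holding. The wrist force was about 6 N, and the jaws were open about 29 mm, which fits the 30 mm knob.
- **Flaps:** they look flat and edge to edge, both with the lid down and in the final scene picture.
- **Bystanders:** I saw no contact with the pot, jug or bottle. The pot and bottle look unmoved in the side pictures. I did not measure their positions, and the jug is only partly in the final pictures.

No check failed.

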